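# Tap the last bridge block and pack the batch

## Robot

A 6-joint arm with a two-finger parallel gripper is mounted at the origin on the work surface. World frame = base frame: x ahead of the robot, y to its left, z up, the work surface at z = 0. Lengths are in mm, angles in rad, forces in N, time in s.
With the tool pointing down it reaches from about 325 to 900 mm from the base axis. Payload 6.1 kg.
Tool frame: the origin (TCP) lies on the mounting face of the last link; the fingertips stand 173 mm ahead of it and the grasp point (between the pads) lies 155 mm ahead of it; x points along the fingers, y is the direction in which the jaws open and shut, and the axes are right-handed (so a half turn about x gives the same grasp; the last joint's range is limited). The gripper opens to 85 mm and grips with 20 to 120 N. Pads are 22 mm wide; open, the fingers measure 114 mm over their backs; the gripper's body (76 mm by 85 mm) begins 54 mm behind the grasp point. The pads swing forward as they close: fully open they stand 13 mm farther back than shut.
Start: joints at [1.087, 0.22, 1.526, -0, 1.395, -0.126], TCP at [218.883, 585.412, 404.7] pointing down, gripper open.
Joint ranges: [-2.98, 2.98], [-0.91, 2.08], [0.09, 2.57], [-1.24, 4.39], [0.2, 2.65], [-2.68, 2.68]. Speed limits (rad/s): [2.57, 2.57, 3.01, 3.14, 3.14, 3.14].

## Interface

Orientations are given as a unit quaternion [x, y, z, w].
In Python, from rig import env gives the robot as it stands.
- The arm moves only by the shell command python3 -m inch 'ROWS'. ROWS is JSON, a list of rows, each a list of 3 entries, a list of its own where there are three numbers: the gripper's target within -1 to 1 (fully open at 1, half-way at 0, shut at -1), then the shift along the tool's x, y, z in cm, then the turn about the tool's x in rad. In form: [[grip, [tx, ty, tz], spin], ...]. A call has exactly 10 rows; each row is the pose to reach, as a shift and turn from the pose measured when the call began, along the tool's axes at that moment; what a row does not reach only later rows make up. A row lasts 1/8 s, in which the tool goes at most 62.5 mm and 10.7 degrees, less where a joint would pass 70% of its speed; a pose out of reach is approached as far as the arm can. A call with a gripper value outside its range is refused whole. The fingers move at their own pace and stop on an object; the grip force is fixed at half the most. Time passes only in rows, so rows that repeat a pose let the fingers close, or fill a call up. It gives the time, the measured TCP pose, the force and the opening at its end, in the units of the state.
- env.get_state(): the state, without advancing time (a new reading comes with each control period).
- env.camera(name): name is "side" or "top" or "wrist"; returns a dict with "color" (400x640x3 uint8, red, green, blue), "fov_y" (degrees; the focal length in pixels is half the picture's height over the tangent of half this angle, whatever the lens; pixels are square), "cx", "cy" (the principal point, pixels), "k1" (the pictures are not rectified: a ray, as slopes to the right and down, at radius r is drawn at 1 + k1 r^2 times it, then the intrinsics apply), "T" (4x4, takes a point from camera to world coordinates); the wrist camera has in their place "mount" (4x4, takes a point from camera to tool coordinates, whose origin is the TCP and whose axes are the tool frame's). Camera axes: x right, y down, z forward; pixel columns grow to the right and rows downward; lengths in mm; the calibration is good to about 2 mm. A picture is of the moment at which its call begins: read the wrist's pose just before it. There is no depth.
- env.hand_in(): hands the job in, once; it reports no verdict.
Trained networks look in a picture, given as the dict that the camera call returned (one of the last four; its "shot" number tells which), for a name from the list of things; names that differ only in an ending like _2 or _b are one class to them, and where a whole thing is asked for, a point or a joint stands for the part that bears it (a point fixed in the world has none). Each returns a list of dicts, best first, with "score" (0 to 1); they miss things now and then, are a little off and sometimes report something else, mostly with a low value. They report only what shows in the picture. A call takes as long as a camera call.
- env.find_in(picture, query): "point" ([column, row] in pixels, amid what is visible of it).
- env.outline_of(picture, query): "region" (400x640 bool, what is visible of it) and "point" ([column, row] in pixels, amid what is visible of it).
The state is a dict: "time_s": time; "joints": joint angles; "joint_velocities": joint speeds; "effort": joint torques, N m; "tcp_pos": TCP position; "tcp_rot": TCP orientation; "ft_force": force on the tool from outside, world axes, zero at the start; "moment": the same for the moment, N m; "opening": opening from 0.0 (shut) to 1.0 (fully open).
Only numpy, scipy, OpenCV 4.12 (cv2) and the standard library are available. Lean on these libraries where they do the work, as an engineer would, in place of code of your own. Each camera call takes 0.05 s, during which the arm holds its last target.

## Task

Finish the thread in the bridge block clamped in the tapping stand: turn the tap half a turn forward (clockwise), a quarter turn back to break the chip, half a turn forward, a quarter back, and a last half turn forward, pausing a moment at each end, which brings it one full turn deeper. Lay every finished bridge block from the bench in the wooden case, side by side and not stacked, and lower the lid gently until it is fully shut. Leave the tap and its clamped block in the stand, and leave the meter, bottle and bowl where they are.

Things in the scene. Friction and masses are not known exactly. Their poses are not given: they have to be found in the camera images.
- tap (a joint): Turning angle of the tap in rad: near 0 at the start, growing as it is turned clockwise seen from above (forward, cutting; it sinks 2 mm a turn), shrinking as it is turned back. It turns stiffly (about 0.15 N m) and stays where it is left. The depth stop is at 6.45.
- tap_bar (a point): Centre of the tap's cross handle, on the vertical tap axis, 135 mm above the bench at the start. x points along the handle to the end with the black ball, z up. Middle of the handle: a flat-sided steel bar 50 mm long (x), 14 mm wide (y), 20 mm high (z), the best place to grip it. From it a round rod of 11 mm runs out along x to -79 mm, and to +72 mm where a ball of 25 mm sits. Nothing stands higher than the handle; the stand's arm ends 40 mm below this point.
- stand: Grey tapping stand, fixed to the bench: base plate 170 x 120 x 12 mm, two dark vice jaws that clamp a steel-grey bridge block, a column on the +x side and an arm with a brass guide for the tap. Origin on the bench under the tap axis. Leave the clamped block there.
- case: Open light wooden case, fixed to the bench, outside 180 (x) x 240 (y) x 50 (z) mm, walls and floor 5 mm, inside clear. Origin at the centre of its underside; its lid is hinged along the top of the +x wall.
- lid (a joint): Opening of the case's lid in rad: 0 shut, about 1.7 (leaning a little back, away from the robot) at the start. The hinge is stiff (0.35 N m), so the lid stays at any angle. Largest 1.85.
- lid_hinge (a point): Middle of the hinge line, 90 mm in x and 50.5 mm up from the case's origin; the frame turns with the lid. The lid is a board 8 mm thick, 240 mm wide (y), reaching 180 mm from the hinge along its own -x; its outer face lies at z = +8 mm.
- lid_tab (a point): Outer end of the dark tab, 50 mm wide and 8 mm thick, that stands 18 mm out from the free edge of the lid (198 mm from the hinge); mid thickness.
- meter: Bystander: grey hand meter, 140 x 75 x 42 mm, lying on the bench. Origin at the centre of its underside.
- glue: Bystander: white bottle with an orange cap, 58 mm across and 150 mm tall. Origin at the centre of its underside.
- tin: Bystander: shallow metal bowl, 90 mm across and 35 mm tall. Origin at the centre of its underside.
- block1: Finished bridge block: plain steel-grey bar 70 (x) x 28 (y) x 16 (z) mm with one large hole in the middle and a small one near each end, about 200 g, lying loose on the bench at the start. Origin at the centre of its underside. May be absent (None).
- block1_mid (a point): Centre of block1.
- block2: Finished bridge block: plain steel-grey bar 70 (x) x 28 (y) x 16 (z) mm with one large hole in the middle and a small one near each end, about 200 g, lying loose on the bench at the start. Origin at the centre of its underside. May be absent (None).
- block2_mid (a point): Centre of block2.
- block3: Finished bridge block: plain steel-grey bar 70 (x) x 28 (y) x 16 (z) mm with one large hole in the middle and a small one near each end, about 200 g, lying loose on the bench at the start. Origin at the centre of its underside. May be absent (None).
- block3_mid (a point): Centre of block3.
- block4: Finished bridge block: plain steel-grey bar 70 (x) x 28 (y) x 16 (z) mm with one large hole in the middle and a small one near each end, about 200 g, lying loose on the bench at the start. Origin at the centre of its underside. May be absent (None).
- block4_mid (a point): Centre of block4.

How it is judged (in metres and radians):
On the way, in this order (a step that is already met when the one before it is completed fails the run):
1. the tap turned half a turn forward (value of joint tap between 2.65 and 3.65 rad), for 0.2 s.
2. then a quarter turn back (value of joint tap between 1.05 and 2.1 rad), for 0.2 s.
3. then half a turn forward again (value of joint tap between 4.2 and 5.25 rad), for 0.2 s.
4. then a quarter turn back (value of joint tap between 2.6 and 3.7 rad), for 0.2 s.
5. then a last half turn forward (value of joint tap above 5.85 rad), for 0.2 s.
At the end, for the whole second after the job is handed in: The tap stands one turn deeper (its angle above 5.85 rad), every finished block that was on the bench lies at rest in a single layer inside the case (its centre 5 to 24 mm above the case's underside), and the lid is shut (below 0.07 rad). The blocks may be packed before, between or after the turns (value of joint tap above 5.85 rad and value of joint lid below 0.07 rad and x of block1_mid in the frame of case between -0.085 and 0.085 m and y of block1_mid in the frame of case between -0.115 and 0.115 m and z of block1_mid in the frame of case between 0.005 and 0.024 m and linear speed of each of block1, block2, block3, block4 below 0.03 m/s and x of block2_mid in the frame of case between -0.085 and 0.085 m and y of block2_mid in the frame of case between -0.115 and 0.115 m and z of block2_mid in the frame of case between 0.005 and 0.024 m and x of block3_mid in the frame of case between -0.085 and 0.085 m and y of block3_mid in the frame of case between -0.115 and 0.115 m and z of block3_mid in the frame of case between 0.005 and 0.024 m and x of block4_mid in the frame of case between -0.085 and 0.085 m and y of block4_mid in the frame of case between -0.115 and 0.115 m and z of block4_mid in the frame of case between 0.005 and 0.024 m); the robot touches nothing.
It fails at once if the meter is moved more than 30 mm (distance of meter from where it was at the start of the episode above 0.03 m).
It fails at once if the bottle is moved more than 30 mm (distance of glue from where it was at the start of the episode above 0.03 m).
It fails at once if the bowl is moved more than 30 mm (distance of tin from where it was at the start of the episode above 0.03 m).
It fails at once if the lid is slammed (closing faster than 2.5 rad/s) (velocity of joint lid below -2.5 rad/s).
Of block1, block2, block3, block4 only 2 to 4 are there at a start; the rules pass over those that are not, and their reading is None.
At some moment in a run one of block1, block2, block3, block4 may be knocked a few centimetres aside while the robot is not near it.
Once in a run the grip may slacken for a moment while it holds something.
It also fails if it takes over 210 s, if anything falls off the work surface, if the arm or the gripper's body presses on something with over 40 N, if the wrist force passes 120 N, or if a joint passes its speed limit or range.

## Working session

There is one attempt and no reset: what is moved stays moved. The work goes in short steps, Python scripts to look and compute and a shell command to move; the robot and the scene stay as the last step left them, time stands still between calls to the robot, and variables do not carry over. Pictures are saved under pics/ and viewed, and the job is handed in when it is done.

```bash
ls; mkdir -p pics
cat > h.py <<'E'
import numpy as np, cv2
from rig import env
from scipy.spatial.transform import Rotation as R
def snap(n,fn=None):
    st=env.get_state(); p=env.camera(n)
    if "mount" in p:
        T=np.eye(4);T[:3,:3]=R.from_quat(st["tcp_rot"]).as_matrix();T[:3,3]=st["tcp_pos"]; p["T2"]=T@np.array(p["mount"])
    else: p["T2"]=np.array(p["T"])
    if fn: cv2.imwrite("pics/"+fn,p["color"][:,:,::-1])
    return p
def f_of(p): return 200/np.tan(np.radians(p["fov_y"])/2)
def ray(p,uv):
    f=f_of(p); K=np.array([[f,0,p["cx"]],[0,f,p["cy"]],[0,0,1]])
    d=np.array([(uv[0]-p["cx"])/f,(uv[1]-p["cy"])/f]); s=d.copy()
    for _ in range(30): s=d/(1+p["k1"]*(s@s))
    T=p["T2"]; return T[:3,3],T[:3,:3]@np.array([s[0],s[1],1])
def at(p,uv,z):
    o,d=ray(p,np.array(uv,float)); return o+d*(z-o[2])/d[2]
def proj(p,X):
    T=p["T2"]; c=T[:3,:3].T@(np.array(X,float)-T[:3,3]); s=c[:2]/c[2]; s=s*(1+p["k1"]*(s@s)); f=f_of(p)
    return np.array([p["cx"]+f*s[0],p["cy"]+f*s[1]])
def S():
    s=env.get_state(); print("t",round(s["time_s"],2),"tcp",np.round(s["tcp_pos"],1),"j",np.round(s["joints"],3),"F",np.round(s["ft_force"],1),"op",round(s["opening"],3)); M=R.from_quat(s["tcp_rot"]).as_matrix(); print(np.round(M,3).tolist()); return s
E
python3 - <<'E'
from h import *
s=S()
for n in ["top","side","wrist"]:
    p=snap(n,n+"0.png"); print(n,p["fov_y"],p["cx"],p["cy"],p["k1"]); print(np.round(p["T2"],3).tolist())
E
```

```text
pics
t 0.0 tcp [218.7 585.2 403.6] j [ 1.087  0.221  1.528 -0.     1.395 -0.126] F [ 0.7 -0.  -0.3] op 1.0
[[-0.001, 0.35, 0.937], [-0.002, 0.937, -0.35], [-1.0, -0.002, -0.0]]
top 57.62602407187834 320.7762438708547 197.10276422976776 0.017494618233782632
[[-0.001, -0.989, 0.147, 456.495], [-1.0, 0.001, -0.0, 14.809], [0.0, -0.147, -0.989, 1087.761], [0.0, 0.0, 0.0, 1.0]]
side 52.615864688574945 321.9787681137265 195.7328717086149 0.02841903120218416
[[0.936, -0.213, 0.281, 291.629], [-0.352, -0.594, 0.723, -768.229], [0.013, -0.776, -0.631, 765.565], [0.0, 0.0, 0.0, 1.0]]
wrist 62.30373433150406 328.4383396903765 200.0571359920324 -0.06119903405933583
[[0.351, 0.904, 0.242, 156.786], [0.936, -0.339, -0.093, 607.965], [-0.002, 0.26, -0.966, 373.318], [0.0, 0.0, 0.0, 1.0]]
```

View pics/top0.png

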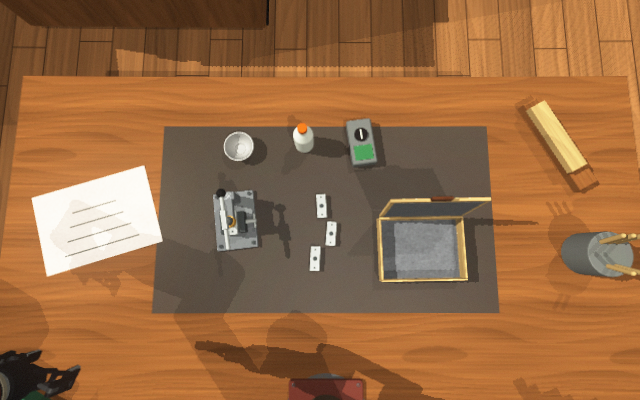

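View pics/side0.png

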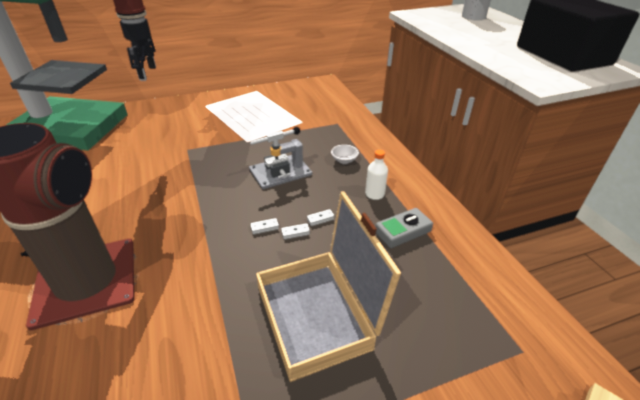

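View pics/wrist0.png

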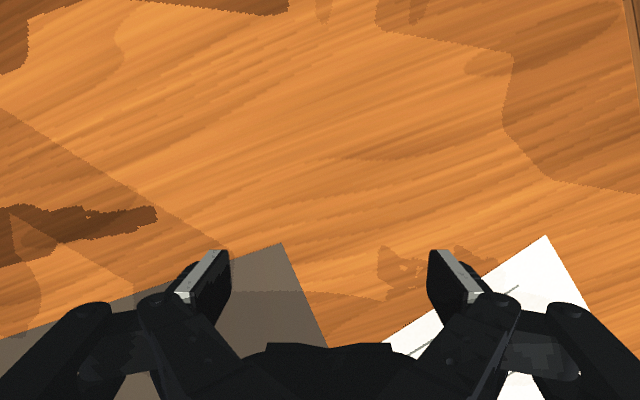

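The top picture shows the stand at (236,221), three blocks at (321,206), (331,233) and (315,259), and the open case at (423,248). The bowl, bottle and meter stand in a row behind them. Next I'll measure.

```bash
cat > m.py <<'E'
from h import *
def blocks(p,z=16,q="block1"):
    out=[]
    for r in env.outline_of(p,q):
        m=r["region"].astype(np.uint8)
        c,_=cv2.findContours(m,0,2)
        if not c: continue
        c=max(c,key=cv2.contourArea)[:,0,:].astype(float)
        W=np.array([at(p,u,z)[:2] for u in c],np.float32)
        (cx,cy),(w,h),a=cv2.minAreaRect(W)
        if w<h: w,h,a=h,w,a+90
        out.append((r["score"],r["point"],cx,cy,w,h,(a+90)%180-90))
    return out
E
python3 - <<'E'
from m import *
for n in ["top","side"]:
    p=snap(n)
    print(n)
    for b in blocks(p): print(np.round(b[0],2),np.round(b[1],0),np.round(b[2:],1))
    for q in ["tap_bar","stand","case","lid","lid_tab","meter","glue","tin","lid_hinge"]:
        print(q,[(round(float(r["score"]),2),np.round(r["point"],1).tolist(),np.round(at(p,r["point"],{"tap_bar":135,"case":0}.get(q,0)),0)[:2].tolist()) for r in env.find_in(p,q)[:3]])
E
```

```text
top
0.64 [314. 257.] [438.3  32.7  65.9  26.2  -0. ]
0.59 [330. 234.] [ 5.077e+02 -1.420e+01  6.730e+01  3.230e+01 -1.000e-01]
0.57 [321. 204.] [588.2  14.1  69.   27.1   3.9]
tap_bar [(0.7, [223.9, 214.2], [553.0, 269.0])]
stand [(0.66, [234.3, 218.3], [554.0, 273.0])]
case [(0.98, [425.6, 239.1], [492.0, -297.0]), (0.46, [361.0, 144.0], [784.0, -110.0])]
lid [(0.59, [431.2, 207.4], [586.0, -318.0])]
lid_tab [(0.79, [434.0, 208.2], [584.0, -326.0])]
meter [(0.73, [362.0, 144.0], [784.0, -113.0]), (0.31, [317.7, 256.2], [442.0, 24.0])]
glue [(0.6, [301.7, 140.8], [794.0, 73.0])]
tin [(0.62, [240.0, 148.1], [771.0, 263.0])]
lid_hinge [(0.67, [432.4, 204.9], [594.0, -322.0])]
side
0.69 [264. 223.] [433.3  23.9  70.2  43.5  -2.9]
0.57 [320. 217.] [586.7   6.5  74.6  40.1   6.1]
0.49 [291. 233.] [504.3 -21.9  71.5  42.6  -6. ]
tap_bar [(0.61, [273.5, 137.1], [533.0, 264.0])]
stand [(0.61, [280.8, 162.5], [565.0, 320.0])]
case [(0.9, [338.6, 296.3], [539.0, -246.0])]
lid [(0.69, [365.1, 264.9], [637.0, -181.0])]
lid_tab [(0.98, [366.3, 263.1], [642.0, -177.0])]
meter [(0.67, [402.0, 228.0], [789.0, -96.0]), (0.24, [262.4, 223.8], [434.0, 50.0])]
glue [(0.79, [375.5, 177.4], [825.0, 138.0])]
tin [(0.62, [341.6, 152.8], [779.0, 306.0])]
lid_hinge [(0.78, [364.5, 261.6], [640.0, -171.0])]
```

```bash
python3 -m inch '[[1,[0,-17.9,42.4],-0.36],[1,[0,-17.9,42.4],-0.36],[1,[0,-17.9,42.4],-0.36],[1,[0,-17.9,42.4],-0.36],[1,[0,-17.9,42.4],-0.36],[1,[0,-17.9,42.4],-0.36],[1,[0,-17.9,42.4],-0.36],[1,[0,-17.9,42.4],-0.36],[1,[0,-17.9,42.4],-0.36],[1,[0,-17.9,42.4],-0.36]]'
python3 - <<'E'
from m import *
S()
p=snap("wrist","w1.png")
for q in ["tap_bar","stand"]:
    for r in env.find_in(p,q): print(q,r["score"],r["point"],at(p,r["point"],135))
E
```

```text
time_s: 2.5
tcp_pos: [552.9, 269.7, 404.5]
tcp_rot: [-0.001, 0.707, 0.001, 0.707]
ft_force: [-0.6, 1.1, 0.5]
opening: 0.996
t 2.5 tcp [552.9 269.7 404.5] j [ 3.260e-01  1.970e-01  1.553e+00  1.000e-03  1.391e+00 -1.248e+00] F [-0.6  1.1  0.5] op 0.996
[[-0.001, -0.002, 1.0], [0.0, 1.0, 0.002], [-1.0, 0.0, -0.001]]
stand 0.97 [329.6, 163.1] [523.11828087 270.31990937 135.        ]
```

View pics/w1.png

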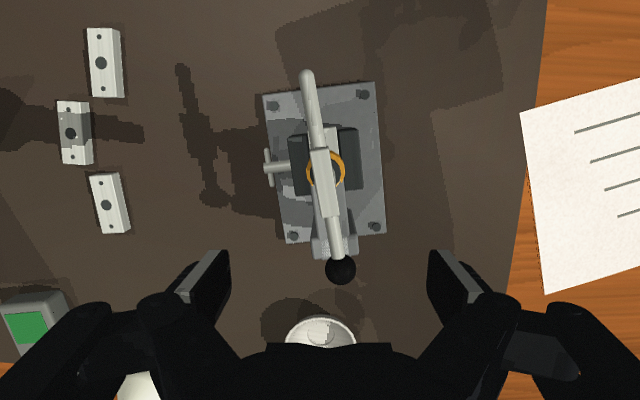

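The wrist picture shows the rod tip at about (306,72), the ball at (340,270) and the flat bar from (319,150) to (327,216).

Run:
```python
from m import *
p=snap("wrist")
a=at(p,(306.5,70),137);b=at(p,(340.5,270),137)
print(a,b,np.linalg.norm(a-b)); u=(b-a)/np.linalg.norm(b-a); print(np.degrees(np.arctan2(u[1],u[0])))
print("axis",a+u*79, b-u*72)
for uv in [(314,150),(331,148),(320,218),(338,215)]: print(at(p,uv,145))
c=sum(at(p,uv,145) for uv in [(314,150),(331,148),(320,218),(338,215)])/4; print(c)
p=snap("top"); 
for uv in [(221,193),(227,248)]: print(at(p,uv,135))
from scipy import ndimage
im=p["color"][180:260,205:265]; cv2.imwrite("pics/tz.png",cv2.resize(im[:,:,::-1],None,fx=7,fy=7,interpolation=cv2.INTER_CUBIC))
w=snap("wrist")["color"][50:300,230:410]; cv2.imwrite("pics/wz.png",cv2.resize(w[:,:,::-1],None,fx=2.4,fy=2.4,interpolation=cv2.INTER_CUBIC))
```

```text
[458.95474038 254.94764333 137.        ] [607.45161715 279.79286687 137.        ] 150.5609761644951
9.498261750335418
axis [536.87169843 267.98404034 137.        ] [536.43869335 267.91159364 137.        ]
[512.29657445 260.00204882 145.        ]
[510.88945946 271.74166202 145.        ]
[561.64598516 263.97344284 145.        ]
[559.31595992 277.06837631 145.        ]
[536.03699475 268.1963825  145.        ]
[609.12689412 278.75181156 135.        ]
[464.79681208 257.45912668 135.        ]
```

View pics/wz.png

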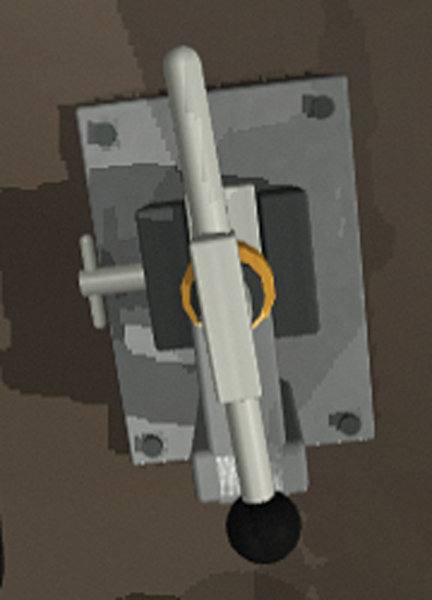

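View pics/tz.png

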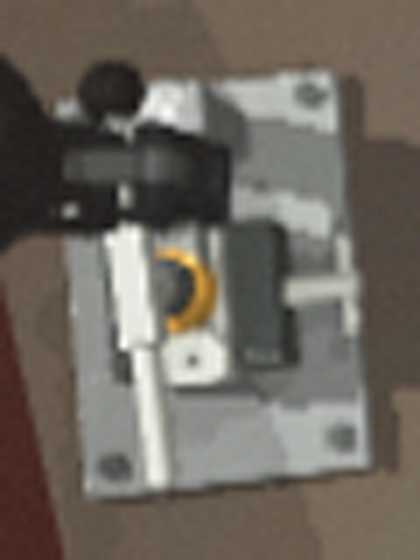

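```bash
python3 -m inch '[[1,[0,-0.17,-1.64],-0.165],[1,[2,-0.17,-1.64],-0.165],[1,[6,-0.17,-1.64],-0.165],[1,[10,-0.17,-1.64],-0.165],[1,[11.4,-0.17,-1.64],-0.165],[1,[11.4,-0.17,-1.64],-0.165],[0.2,[11.4,-0.17,-1.64],-0.165],[-1,[11.4,-0.17,-1.64],-0.165],[-1,[11.4,-0.17,-1.64],-0.165],[-1,[11.4,-0.17,-1.64],-0.165]]'
python3 - <<'E'
from m import *
s=S(); print(np.round(s["moment"],2))
p=snap("wrist","w2.png")
E
```

```text
time_s: 4.05
tcp_pos: [536.8, 267.4, 291.7]
tcp_rot: [-0.061, 0.704, 0.059, 0.705]
ft_force: [-3.4, -3.4, 10.4]
opening: 0.159
t 4.05 tcp [536.8 267.4 291.7] j [ 0.332  0.265  1.695 -0.003  1.181 -1.407] F [-3.4 -3.4 10.4] op 0.159
[[0.002, -0.168, 0.986], [-0.003, 0.986, 0.168], [-1.0, -0.003, 0.001]]
[-0.19  0.54  0.04]
```

View pics/w2.png

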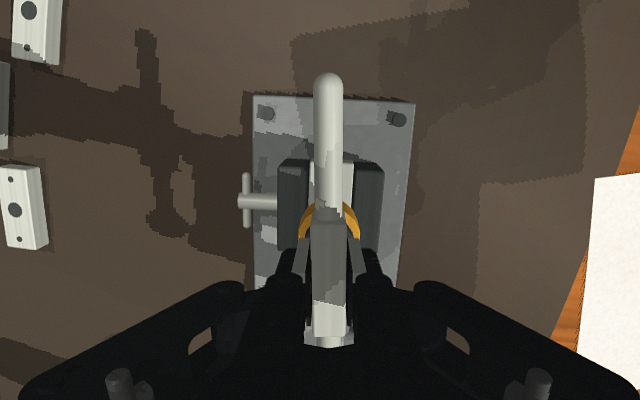

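The fingers hold the flat bar squarely, with an opening of about 13.5 mm. Now the first half turn.

```bash
python3 -m inch '[[-1,[0,0,0],0.17],[-1,[0.01,0,0],0.34],[-1,[0.02,0,0],0.51],[-1,[0.02,0,0],0.68],[-1,[0.03,0,0],0.85],[-1,[0.03,0,0],1.02],[-1,[0.04,0,0],1.19],[-1,[0.04,0,0],1.36],[-1,[0.05,0,0],1.53],[-1,[0.05,0,0],1.6]]'
python3 - <<'E'
from m import *
s=S(); print(np.round(s["moment"],2))
E
```

```text
time_s: 5.35
tcp_pos: [536.7, 267.2, 291.4]
tcp_rot: [0.464, 0.532, -0.465, 0.534]
ft_force: [-0.6, -0.5, 0.3]
opening: 0.156
t 5.35 tcp [536.7 267.2 291.4] j [ 0.331  0.265  1.696 -0.004  1.181  0.196] F [-0.6 -0.5  0.3] op 0.156
[[0.001, 0.991, 0.136], [-0.003, 0.136, -0.991], [-1.0, 0.001, 0.003]]
[-0.14  0.18  0.2 ]
```

```bash
python3 -m inch '[[-1,[0.01,0,0],0.18],[-1,[0.01,0,0],0.36],[-1,[0.02,0,0],0.54],[-1,[0.02,0,0],0.72],[-1,[0.03,0,0],0.9],[-1,[0.03,0,0],1.08],[-1,[0.04,0,0],1.26],[-1,[0.04,0,0],1.44],[-1,[0.05,0,0],1.58],[-1,[0.05,0,0],1.58]]'
python3 -m inch '[[-1,[0,0,0],0],[-1,[0,0,0],0],[-1,[0,0,0],0],[-1,[0,0,0],-0.18],[-1,[-0.01,0,0],-0.36],[-1,[-0.02,0,0],-0.54],[-1,[-0.03,0,0],-0.72],[-1,[-0.03,0,0],-0.9],[-1,[-0.04,0,0],-1.08],[-1,[-0.04,0,0],-1.2]]'
python3 - <<'E'
from m import *
s=S(); print(np.round(s["moment"],2)); snap("wrist","w3.png"); snap("side","s3.png")
E
```

```text
time_s: 6.6
tcp_pos: [536.6, 267.3, 290.9]
tcp_rot: [0.706, 0.044, -0.705, 0.046]
ft_force: [-0.6, -0.2, -0.7]
opening: 0.154
time_s: 7.85
tcp_pos: [536.7, 267.1, 291.3]
tcp_rot: [-0.555, -0.436, 0.556, -0.438]
ft_force: [0.4, 0.2, -1.1]
opening: 0.155
t 7.85 tcp [536.7 267.1 291.3] j [ 0.331  0.265  1.696 -0.003  1.181  0.57 ] F [ 0.4  0.2 -1.1] op 0.155
[[0.001, 0.972, -0.235], [-0.003, -0.235, -0.972], [-1.0, 0.002, 0.003]]
[-0.01 -0.02 -0.18]
```

View pics/w3.png

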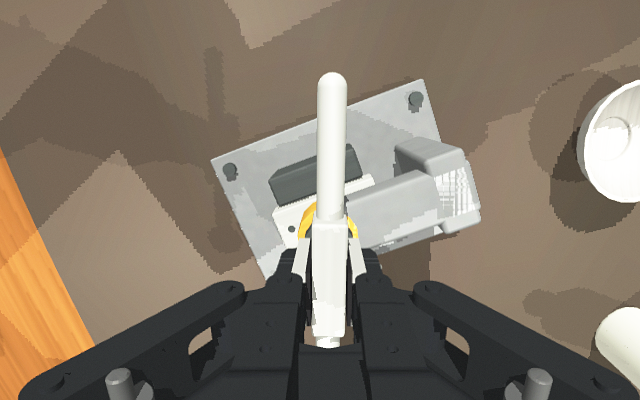

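```bash
python3 -m inch '[[-1,[0,0,0],-0.18],[-1,[-0.01,0,0],-0.38],[-1,[-0.01,0,0],-0.38],[-1,[-0.01,0,0],-0.38],[-1,[-0.01,0,0],-0.38],[-1,[-0.01,0,0],-0.2],[-1,[0,0,0],0],[-1,[0,0,0],0.18],[-1,[0.01,0,0],0.36],[-1,[0.01,0,0],0.54]]'
python3 - <<'E'
from m import *
s=S(); snap("wrist","w4.png")
E
```

```text
time_s: 9.2
tcp_pos: [536.6, 267.2, 291.1]
tcp_rot: [-0.654, -0.268, 0.654, -0.271]
ft_force: [0.0, 0.2, -1.4]
opening: 0.156
t 9.2 tcp [536.6 267.2 291.1] j [ 0.331  0.265  1.696 -0.003  1.181  1.121] F [ 0.   0.2 -1.4] op 0.156
[[0.001, 0.705, -0.709], [-0.003, -0.709, -0.705], [-1.0, 0.003, 0.002]]
```

View pics/w4.png

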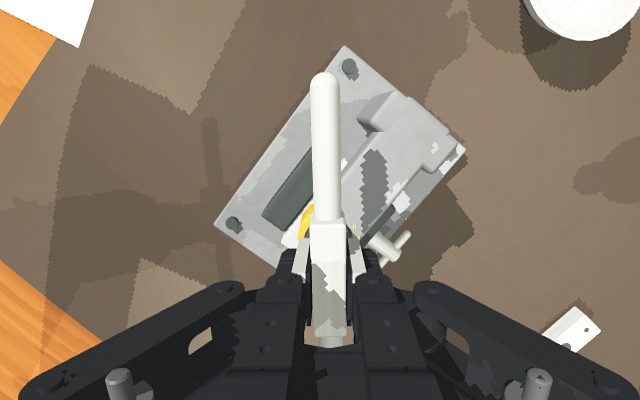

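```bash
python3 -m inch '[[-1,[0,0,0],0.18],[-1,[0,0,0],0.36],[-1,[0.01,0,0],0.54],[-1,[0.02,0,0],0.77],[-1,[0.02,0,0],0.77],[1,[0.02,0,0],0.77],[1,[0.02,0,0],0.77],[1,[0.02,0,0],0.77],[1,[-3,0,0],0.77],[1,[-7,0,0],0.77]]'
python3 -m inch '[[1,[0,0,0],-0.18],[1,[0,0,0],-0.36],[1,[0,0,0],-0.54],[1,[0,0,0],-0.72],[1,[0,0,0],-0.9],[1,[0,0,0],-1.08],[1,[0,0,0],-1.26],[1,[0,0,0],-1.44],[1,[0,0,0],-1.57],[1,[0,0,0],-1.57]]'
python3 -m inch '[[1,[0,0,0],-0.18],[1,[0,0,0],-0.36],[1,[0,0,0],-0.54],[1,[0,0,0],-0.72],[1,[0,0,0],-0.9],[1,[0,0,0],-1.08],[1,[0,0,0],-1.26],[1,[0,0,0],-1.44],[1,[0,0,0],-1.57],[1,[0,0,0],-1.57]]'
python3 - <<'E'
from m import *
s=S(); snap("wrist","w5.png")
E
```

```text
time_s: 10.5
tcp_pos: [536.1, 267.2, 360.6]
tcp_rot: [-0.706, -0.001, 0.708, -0.003]
ft_force: [0.3, 0.5, 0.5]
opening: 1.005
time_s: 11.75
tcp_pos: [536.1, 267.2, 360.6]
tcp_rot: [0.497, 0.5, -0.501, 0.502]
ft_force: [-0.2, -0.1, 0.1]
opening: 0.996
time_s: 13.0
tcp_pos: [536.1, 267.2, 360.7]
tcp_rot: [-0.001, 0.708, -0.002, 0.706]
ft_force: [-0.1, 0.0, 0.3]
opening: 0.998
t 13.0 tcp [536.1 267.2 360.7] j [ 0.332  0.194  1.641 -0.003  1.31  -1.238] F [-0.1  0.   0.3] op 0.998
[[-0.002, 0.0, 1.0], [-0.004, 1.0, -0.0], [-1.0, -0.004, -0.002]]
```

View pics/w5.png

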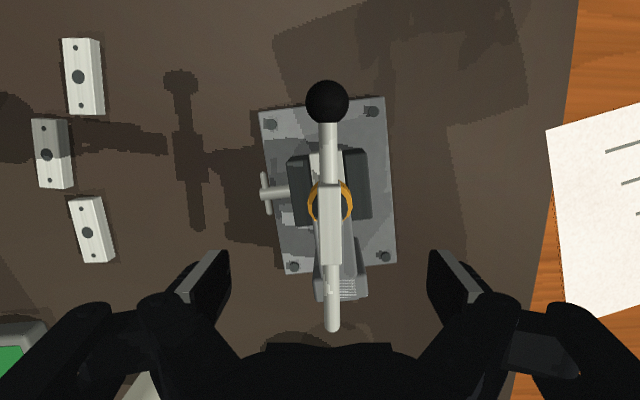

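The handle now has its ball at (327,102) and its rod tip at (332,328), which is about half a turn on. I'll check the angle.

Run:
```python
from m import *
p=snap("wrist")
a=at(p,(327,102),134);b=at(p,(332.5,330),134); print(a,b,np.linalg.norm(a-b)); u=(a-b)/np.linalg.norm(a-b); ang=np.degrees(np.arctan2(u[1],u[0])); print(ang, "tap",np.radians((9.5-ang)%360)); print(a-u*72,b+u*79)
```

```text
[464.31748847 265.27001677 134.        ] [615.75122337 268.58016952 134.        ] 151.4699084811764
-178.74778506780314 tap 3.2855436590197815
[536.30029365 266.8434712  134.        ] [536.77008991 266.85374036 134.        ]
```

```bash
python3 -m inch '[[1,[3,0,0],0],[1,[6,0,0.03],0],[1,[7,0,0.03],0],[1,[7,0,0.03],0],[-1,[7,0,0.03],0],[-1,[7,0,0.03],0],[-1,[7,0,0.03],0],[-1,[7,0,0.03],0],[-1,[7,0,0.03],0],[-1,[7,0,0.03],0.1]]'
python3 -m inch '[[-1,[0,0,0],0.17],[-1,[0.01,0,0],0.34],[-1,[0.02,0,0],0.51],[-1,[0.02,0,0],0.68],[-1,[0.03,0,0],0.85],[-1,[0.03,0,0],1.02],[-1,[0.04,0,0],1.19],[-1,[0.04,0,0],1.33],[-1,[0.05,0,0],1.33],[-1,[0.05,0,0],1.33]]'
python3 - <<'E'
from m import *
s=S(); snap("wrist","w6.png")
E
```

```text
time_s: 14.35
tcp_pos: [536.4, 267.3, 291.3]
tcp_rot: [0.035, 0.707, -0.037, 0.706]
ft_force: [0.0, 3.6, 3.2]
opening: 0.162
time_s: 15.6
tcp_pos: [536.7, 267.7, 291.0]
tcp_rot: [0.463, 0.534, -0.464, 0.534]
ft_force: [2.9, 3.5, -1.0]
opening: 0.152
t 15.6 tcp [536.7 267.7 291. ] j [ 0.332  0.266  1.695 -0.002  1.181  0.191] F [ 2.9  3.5 -1. ] op 0.152
[[0.0, 0.99, 0.141], [-0.002, 0.141, -0.99], [-1.0, -0.0, 0.002]]
```

View pics/w6.png

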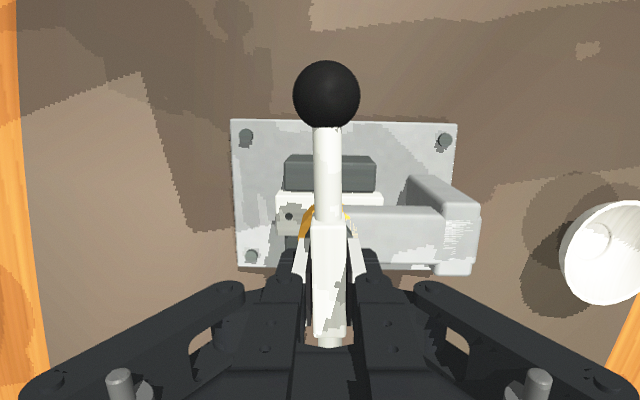

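```bash
python3 -m inch '[[-1,[0,0,0],0],[-1,[0,0,0],0],[-1,[0,0,0],-0.18],[-1,[-0.01,0,0],-0.36],[-1,[-0.01,0,0],-0.54],[-1,[-0.02,0,0],-0.72],[-1,[-0.02,0,0],-0.9],[-1,[-0.03,0,0],-1.08],[-1,[-0.04,0,0],-1.26],[-1,[-0.04,0,0],-1.44]]'
python3 -m inch '[[-1,[0,0,0],-0.1],[-1,[0,0,0],-0.1],[-1,[0,0,0],-0.1],[-1,[0,0,0],-0.1],[-1,[0,0,0],0.05],[-1,[0,0,0],0.2],[-1,[0.01,0,0],0.38],[-1,[0.01,0,0],0.56],[-1,[0.02,0,0],0.74],[-1,[0.02,0,0],0.92]]'
python3 - <<'E'
from m import *
s=S(); snap("wrist","w7.png")
E
```

```text
time_s: 16.9
tcp_pos: [536.4, 267.3, 291.4]
tcp_rot: [-0.007, 0.708, 0.005, 0.707]
ft_force: [-1.5, -0.0, 2.1]
opening: 0.157
time_s: 18.15
tcp_pos: [536.5, 267.6, 291.2]
tcp_rot: [0.31, 0.635, -0.311, 0.635]
ft_force: [2.6, 4.5, -0.2]
opening: 0.157
t 18.15 tcp [536.5 267.6 291.2] j [ 0.332  0.265  1.695 -0.002  1.182 -0.329] F [ 2.6  4.5 -0.2] op 0.157
[[-0.0, 0.789, 0.614], [-0.002, 0.614, -0.789], [-1.0, -0.002, 0.001]]
```

View pics/w7.png

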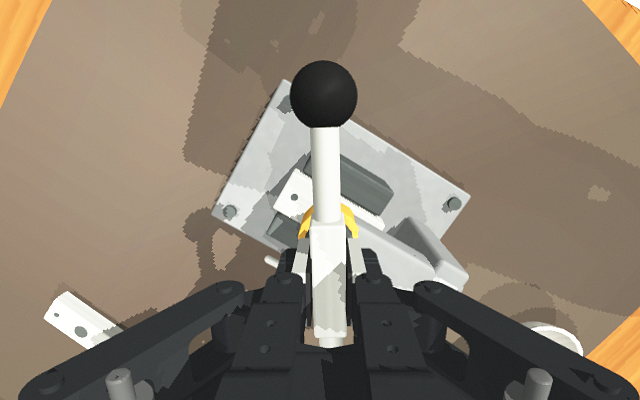

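```bash
python3 -m inch '[[-1,[0,0,0],0.17],[-1,[0.01,0,0],0.34],[-1,[0.02,0,0],0.51],[-1,[0.02,0,0],0.68],[-1,[0.03,0,0],0.85],[-1,[0.03,0,0],1.02],[-1,[0.04,0,0],1.19],[-1,[0.04,0,0],1.36],[-1,[0.05,0,0],1.53],[-1,[0.05,0,0],1.7]]'
python3 -m inch '[[-1,[0,0,0],0.15],[-1,[0,0,0],0.3],[-1,[0,0,0],0.3],[-1,[0,0,0],0.3],[-1,[0,0,0],0.3],[1,[0,0,0],0.3],[1,[0,0,0],0.3],[1,[-1,0,0],0.3],[1,[-5,0,0],0.3],[1,[-9,0,0],0.3]]'
python3 - <<'E'
from m import *
s=S(); snap("wrist","w8.png")
E
```

```text
time_s: 19.45
tcp_pos: [537.1, 267.5, 290.7]
tcp_rot: [0.683, 0.182, -0.683, 0.183]
ft_force: [4.9, 2.4, -2.3]
opening: 0.157
time_s: 20.7
tcp_pos: [536.7, 267.6, 382.1]
tcp_rot: [0.703, 0.078, -0.702, 0.079]
ft_force: [0.4, -0.2, 0.4]
opening: 1.002
t 20.7 tcp [536.7 267.6 382.1] j [ 0.332  0.177  1.619 -0.003  1.345  1.681] F [ 0.4 -0.2  0.4] op 1.002
[[0.001, 0.221, -0.975], [-0.003, -0.975, -0.221], [-1.0, 0.003, -0.0]]
```

View pics/w8.png

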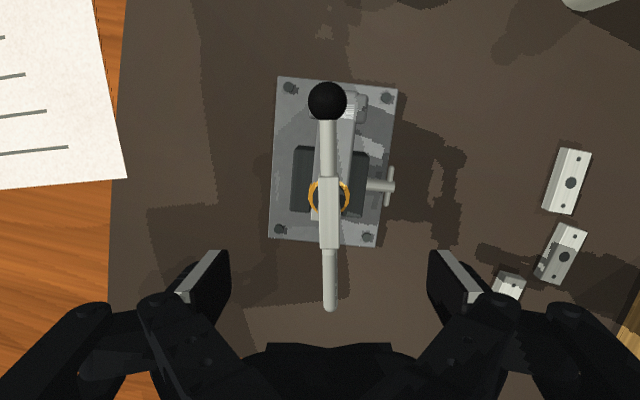

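Run:
```python
from m import *
p=snap("wrist")
a=at(p,(327,102),133);b=at(p,(330.5,313),133); u=(a-b)/np.linalg.norm(a-b); ang=np.degrees(np.arctan2(u[1],u[0])); print(np.linalg.norm(a-b),"tap",np.radians((9.5-ang)%360)); 
p=snap("top","t2.png")
for b in blocks(p): print(np.round(b[0],2),np.round(b[1],0),np.round(b[2:],1))
im=p["color"][185:300,365:505]; cv2.imwrite("pics/cz.png",cv2.resize(im[:,:,::-1],None,fx=5,fy=5,interpolation=cv2.INTER_CUBIC))
```

```text
158.24461854981712 tap 6.21118812568533
0.66 [331. 233.] [ 5.092e+02 -1.410e+01  6.450e+01  2.640e+01 -4.000e-01]
0.64 [320. 206.] [588.2  14.   69.   27.8   3.9]
0.49 [314. 257.] [435.4  32.7  65.9  26.2  -0. ]
```

View pics/cz.png

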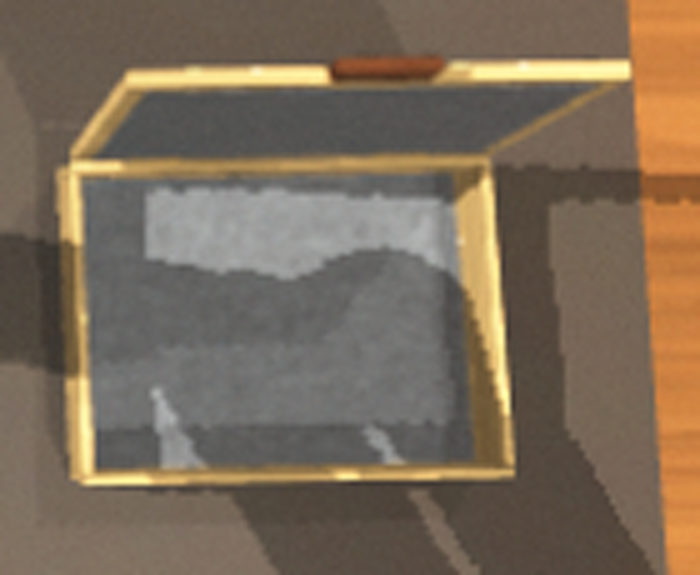

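View pics/t2.png

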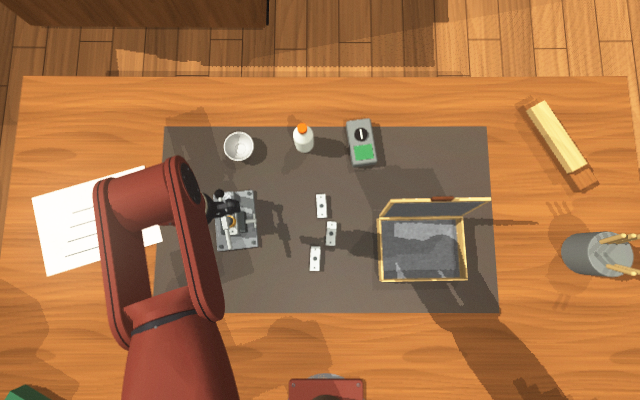

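Run:
```python
from m import *
p=snap("top")
W=[at(p,(365+u/5,185+v/5),50) for u,v in [(72,483),(514,477),(62,163),(491,160)]]
for w in W: print(np.round(w,1))
c=sum(W)/4; print(c)
for i,j in [(0,1),(2,3),(0,2),(1,3)]: d=W[j]-W[i]; print(np.linalg.norm(d),np.degrees(np.arctan2(d[1],d[0])))
for z in (225,):
  for u,v in [(330,62),(445,62)]: print(at(p,(365+u/5,185+v/5),z))
```

```text
[ 372.5 -148.8   50. ]
[ 376.1 -394.3   50. ]
[ 551.2 -147.6   50. ]
[ 552.9 -392.2   50. ]
[ 463.16886256 -270.72332939   50.        ]
245.56907155209504 -89.15758236844759
244.64306123155131 -89.60812041408698
178.68671690498834 0.38745115637564076
176.75805003820435 0.6851076193038942
[ 583.68554009 -249.56124105  225.        ]
[ 583.64775987 -304.41788672  225.        ]
```

The turns are done: the handle angle reads 6.21 rad from both the picture and the wrist joint. There are three blocks, and next is the block at (588,14).

```bash
python3 -m inch '[[1,[0,3,0],-0.18],[1,[0,8,0.2],-0.36],[1,[0,14,0.4],-0.54],[1,[2,20,0.6],-0.72],[1,[4,25.9,0.64],-0.9],[1,[5.2,25.9,0.64],-1.08],[1,[5.2,25.9,0.64],-1.26],[1,[5.2,25.9,0.64],-1.44],[1,[5.2,25.9,0.64],-1.62],[1,[5.2,25.9,0.64],-1.8]]'
python3 -m inch '[[1,[0,0,0],-0.18],[1,[0,0,0],-0.36],[1,[0,0,0],-0.54],[1,[0,0,0],-0.72],[1,[0,0,0],-0.9],[1,[0,0,0],-1.08],[1,[0,0,0],-1.18],[1,[0,0,0],-1.18],[1,[0,0,0],-1.18],[1,[0,0,0],-1.18]]'
python3 - <<'E'
from m import *
s=S(); p=snap("wrist","w9.png")
for b in blocks(p): print(np.round(b[0],2),np.round(b[1],0),np.round(b[2:],1))
E
```

```text
time_s: 22.2
tcp_pos: [587.0, 13.5, 327.5]
tcp_rot: [0.373, 0.601, -0.375, 0.6]
ft_force: [0.4, 0.5, -0.2]
opening: 0.998
time_s: 23.45
tcp_pos: [586.8, 13.5, 327.1]
tcp_rot: [-0.024, 0.708, 0.023, 0.706]
ft_force: [0.1, -0.2, -0.3]
opening: 0.995
t 23.45 tcp [586.8  13.5 327.1] j [-0.111  0.198  1.703 -0.002  1.243 -1.746] F [ 0.1 -0.2 -0.3] op 0.995
[[-0.003, -0.066, 0.998], [-0.002, 0.998, 0.066], [-1.0, -0.002, -0.003]]
0.88 [325. 191.] [588.5  12.   70.1  28.2   3.7]
0.65 [367.  27.] [452.3  30.2  39.8  28.7  -2.2]
0.64 [299.  91.] [506.8 -16.5  70.5  29.7  -4.6]
0.17 [524. 387.] [794.5 242.   53.6  24.   37. ]
```

View pics/w9.png

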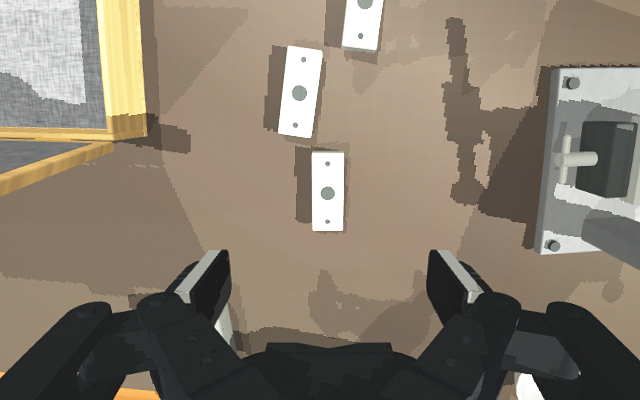

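Block A lies at (588.5, 12) with a yaw of 3.7°, at pixel (325,191) between the open fingers. I'll grip it.

```bash
python3 -m inch '[[0.3,[4,-0.16,0.16],0],[0.3,[9,-0.16,0.16],0],[0.3,[13,-0.16,0.16],0],[0.3,[14.9,-0.16,0.16],0],[0.3,[14.9,-0.16,0.16],0],[-1,[14.9,-0.16,0.16],0],[-1,[14.9,-0.16,0.16],0],[-1,[14.9,-0.16,0.16],0],[-1,[14.9,-0.16,0.16],0],[-1,[14.9,-0.16,0.16],0]]'
python3 - <<'E'
from m import *
s=S(); p=snap("wrist","w10.png")
E
```

```text
time_s: 24.8
tcp_pos: [589.6, 11.6, 181.0]
tcp_rot: [-0.024, 0.706, 0.022, 0.707]
ft_force: [-0.7, -0.8, 5.9]
opening: 0.307
t 24.8 tcp [589.6  11.6 181. ] j [-0.113  0.397  1.767 -0.003  0.976 -1.749] F [-0.7 -0.8  5.9] op 0.307
[[0.002, -0.066, 0.998], [-0.002, 0.998, 0.066], [-1.0, -0.003, 0.002]]
```

View pics/w10.png

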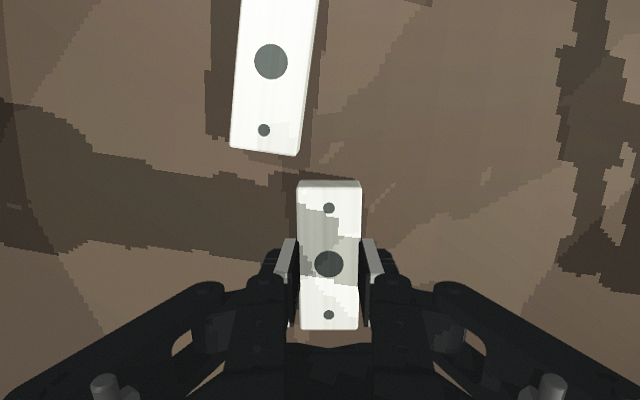

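```bash
python3 -m inch '[[-1,[-4,0,0],0],[-1,[-9,0,-2],0],[-1,[-12,0,-8],0.06],[-1,[-12,0.2,-14.9],0.06],[-1,[-12,-5,-14.9],0.06],[-1,[-12,-10,-14.9],0.06],[-1,[-12,-15,-14.9],0.06],[-1,[-12,-20,-14.9],0.06],[-1,[-12,-21.2,-14.9],0.06],[-1,[-12,-21.2,-14.9],0.06]]'
python3 - <<'E'
from m import *
s=S(); p=snap("wrist","w11.png"); snap("top","t3.png")
E
```

```text
time_s: 26.1
tcp_pos: [454.5, -209.8, 301.3]
tcp_rot: [-0.002, 0.706, 0.001, 0.708]
ft_force: [-0.4, 0.9, -3.2]
opening: 0.304
t 26.1 tcp [ 454.5 -209.8  301.3] j [-0.59   0.023  1.946 -0.     1.169 -2.165] F [-0.4  0.9 -3.2] op 0.304
[[0.002, -0.004, 1.0], [-0.002, 1.0, 0.004], [-1.0, -0.002, 0.002]]
```

View pics/w11.png

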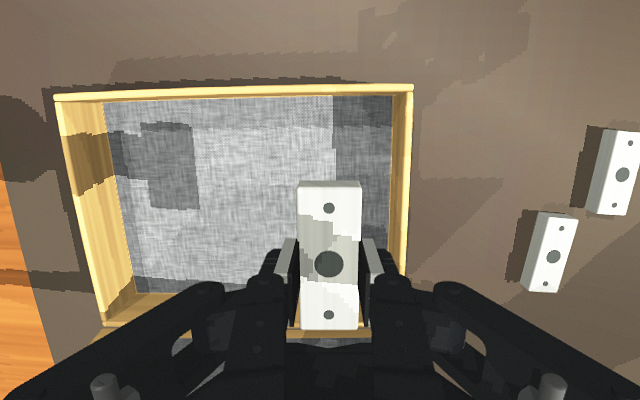

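View pics/t3.png

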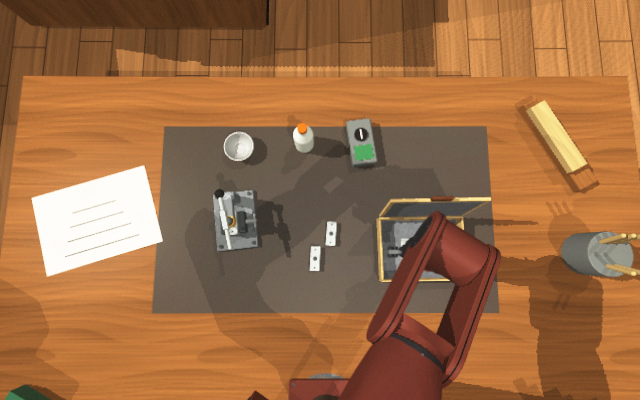

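The wrist picture shows the block held over the case, with the near rim running from (55,96) to (413,85). I'll measure the case from this.

Run:
```python
from m import *
p=snap("wrist")
for uv in [(55,97),(413,85),(403,283)]: print(np.round(at(p,uv,50),1))
for uv in [(103,103),(392,97),(392,250),(135,292)]: print("floor",np.round(at(p,uv,5),1))
```

```text
[ 377.7 -392.7   50. ]
[ 371.8 -155.6   50. ]
[ 511.9 -153.1   50. ]
floor [ 381.2 -389.3    5. ]
floor [ 377.6 -160.4    5. ]
floor [ 505.  -153.5    5. ]
floor [ 549.7 -387.9    5. ]
```

```bash
python3 -m inch '[[-1,[3,0,0],0],[-1,[7,0,0],0],[-1,[10,0,0],0],[-1,[11.2,0,0],0],[-1,[11.4,0,0],0],[-1,[11.4,0,0],0],[-0.1,[11.4,0,0],0],[-0.1,[11.4,0,0],0],[-0.1,[11.4,0,0],0],[-0.1,[11.4,0,0],0]]'
python3 -m inch '[[-0.1,[-2,0,0],0],[-0.1,[-7,0,0],0],[0,[-12,0,0],0],[0.3,[-12,5,0],0],[0.3,[-12,10,0],0],[0.3,[-12,15,2],0],[0.3,[-12,19.3,5.3],0.1],[0.3,[-12,19.3,5.3],0.1],[0.3,[-14,19.3,5.3],0.1],[0.3,[-14,19.3,5.3],0.1]]'
python3 - <<'E'
from m import *
s=S(); p=snap("wrist","w12.png")
for b in blocks(p): print(np.round(b[0],2),np.round(b[1],0),np.round(b[2:],1))
E
```

```text
time_s: 27.5
tcp_pos: [454.8, -208.5, 187.2]
tcp_rot: [-0.003, 0.706, 0.002, 0.708]
ft_force: [-1.3, 0.0, -0.0]
opening: 0.449
time_s: 28.75
tcp_pos: [506.5, -15.4, 328.2]
tcp_rot: [0.032, 0.705, -0.034, 0.708]
ft_force: [-0.5, -0.7, 0.0]
opening: 0.649
t 28.75 tcp [506.5 -15.4 328.2] j [-0.185  0.005  1.91  -0.002  1.222 -1.663] F [-0.5 -0.7  0. ] op 0.649
[[0.005, 0.092, 0.996], [-0.003, 0.996, -0.092], [-1.0, -0.002, 0.005]]
0.76 [326. 185.] [506.1 -16.5  70.1  27.6  -4.7]
0.74 [102. 151.] [ 4.553e+02 -2.081e+02  7.160e+01  3.870e+01  1.000e-01]
0.58 [378.  95.] [434.9  30.2  70.5  29.1  -3.6]
```

View pics/w12.png

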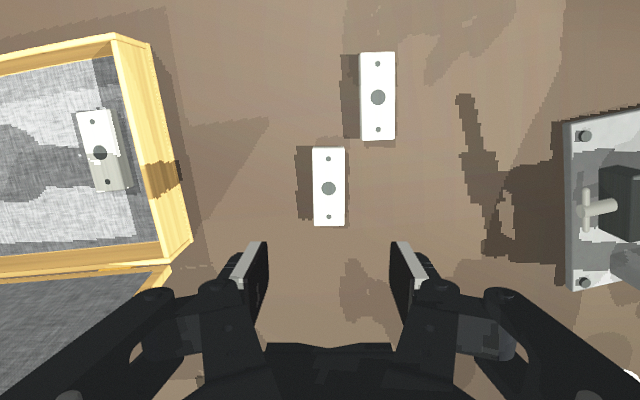

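Block A lies in the case at pixel (100,152), and block B at (506,-16.5) is centred between the fingers.

```bash
python3 -m inch '[[0.3,[4,-0.1,0.05],0],[0.3,[9,-0.1,0.05],0],[0.3,[13,-0.1,0.05],0],[0.3,[14.8,-0.1,0.05],0],[0.3,[14.8,-0.1,0.05],0],[-1,[14.8,-0.1,0.05],0],[-1,[14.8,-0.1,0.05],0],[-1,[14.8,-0.1,0.05],0],[-1,[14.8,-0.1,0.05],0],[-1,[14.8,-0.1,0.05],0]]'
python3 - <<'E'
from m import *
s=S(); p=snap("wrist","w13.png")
y=s["tcp_rot"]; M=R.from_quat(y).as_matrix(); d=np.array([455,-272,0])-np.array(s["tcp_pos"]); d[2]=0; print(M.T@d/10)
E
```

```text
time_s: 30.1
tcp_pos: [507.8, -17.0, 180.8]
tcp_rot: [0.032, 0.704, -0.034, 0.708]
ft_force: [-1.4, 0.3, 6.9]
opening: 0.303
t 30.1 tcp [507.8 -17.  180.8] j [-0.188  0.231  1.983 -0.002  0.921 -1.664] F [-1.4  0.3  6.9] op 0.303
[[0.006, 0.093, 0.996], [-0.003, 0.996, -0.093], [-1.0, -0.002, 0.006]]
[  0.04048037 -25.88447741  -2.8786078 ]
```

View pics/w13.png

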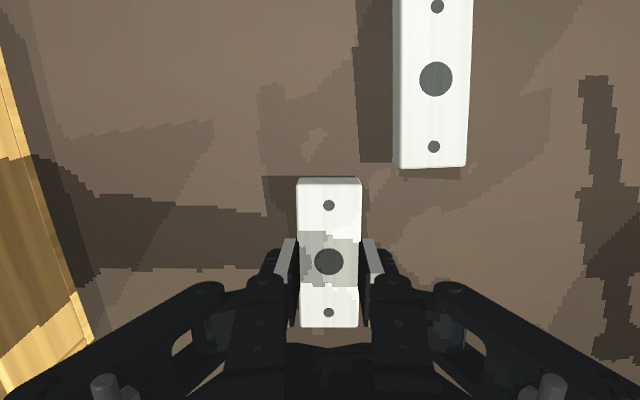

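```bash
python3 -m inch '[[-1,[-4,0,0],0],[-1,[-9,0,-1],0],[-1,[-12,-1,-2.9],-0.09],[-1,[-12,-6,-2.9],-0.09],[-1,[-12,-11,-2.9],-0.09],[-1,[-12,-16,-2.9],-0.09],[-1,[-12,-21,-2.9],-0.09],[-1,[-12,-25.9,-2.9],-0.09],[-1,[-12,-25.9,-2.9],-0.09],[-1,[-12,-25.9,-2.9],-0.09]]'
python3 - <<'E'
from m import *
s=S(); p=snap("wrist","w14.png")
E
```

```text
time_s: 31.4
tcp_pos: [453.9, -271.5, 301.3]
tcp_rot: [0.001, 0.705, -0.002, 0.709]
ft_force: [0.4, 0.3, -1.9]
opening: 0.307
t 31.4 tcp [ 453.9 -271.5  301.3] j [-6.890e-01  8.900e-02  1.877e+00  2.000e-03  1.170e+00 -2.256e+00] F [ 0.4  0.3 -1.9] op 0.307
[[0.006, 0.004, 1.0], [-0.002, 1.0, -0.004], [-1.0, -0.002, 0.006]]
```

View pics/w14.png

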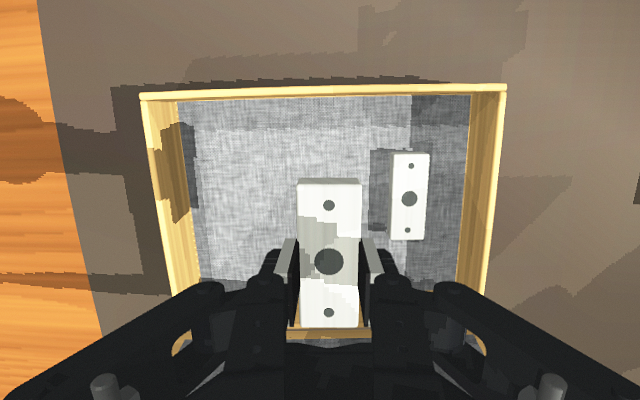

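```bash
python3 -m inch '[[-1,[3,0,0],0],[-1,[7,0,0],0],[-1,[10,0,0],0],[-1,[11.2,0,0],0],[-1,[11.4,0,0],0],[-1,[11.4,0,0],0],[-0.1,[11.4,0,0],0],[-0.1,[11.4,0,0],0],[-0.1,[11.4,0,0],0],[-0.1,[11.4,0,0],0]]'
python3 -m inch '[[-0.1,[-2,0,0],0],[-0.1,[-7,0,0],0],[0,[-12,3,0],0],[0.3,[-13,8,0],0],[0.3,[-14,14,0],0],[0.3,[-14,20,-1],0],[0.3,[-14,26,-1.9],0.06],[0.3,[-14,30.1,-1.9],0.06],[0.3,[-14,30.1,-1.9],0.06],[0.3,[-14,30.1,-1.9],0.06]]'
python3 - <<'E'
from m import *
s=S(); p=snap("wrist","w15.png")
for b in blocks(p): print(np.round(b[0],2),np.round(b[1],0),np.round(b[2:],1))
E
```

```text
time_s: 32.7
tcp_pos: [454.7, -271.3, 187.5]
tcp_rot: [0.0, 0.705, -0.002, 0.709]
ft_force: [0.4, 0.6, 0.2]
opening: 0.454
time_s: 33.95
tcp_pos: [435.9, 29.8, 326.7]
tcp_rot: [0.021, 0.705, -0.023, 0.709]
ft_force: [0.7, 0.3, 0.6]
opening: 0.65
t 33.95 tcp [435.9  29.8 326.7] j [-1.120e-01 -1.740e-01  2.080e+00 -2.000e-03  1.230e+00 -1.619e+00] F [0.7 0.3 0.6] op 0.65
[[0.006, 0.062, 0.998], [-0.003, 0.998, -0.062], [-1.0, -0.003, 0.006]]
0.74 [333. 183.] [433.1  30.6  71.2  28.7  -2.8]
0.65 [ 75. 224.] [ 455.  -207.7   74.2   40.9   -0.7]
0.6 [ 23. 226.] [ 454.4 -270.1   73.4   44.    -2. ]
```

View pics/w15.png

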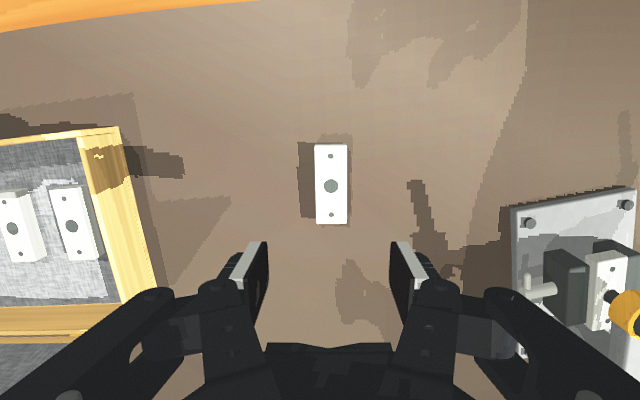

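Both placed blocks lie in the case at pixels (75,224) and (23,226). Block C is at (433,30.6).

```bash
python3 -m inch '[[0.3,[4,0.05,-0.25],0],[0.3,[9,0.05,-0.25],0],[0.3,[13,0.05,-0.25],0],[0.3,[14.6,0.05,-0.25],0],[0.3,[14.6,0.05,-0.25],0],[-1,[14.6,0.05,-0.25],0],[-1,[14.6,0.05,-0.25],0],[-1,[14.6,0.05,-0.25],0],[-1,[14.6,0.05,-0.25],0],[-1,[14.6,0.05,-0.25],0]]'
python3 - <<'E'
from m import *
s=S()
y=s["tcp_rot"]; M=R.from_quat(y).as_matrix(); d=np.array([455,-334,0])-np.array(s["tcp_pos"]); d[2]=0; print(M.T@d/10)
E
```

```text
time_s: 35.3
tcp_pos: [435.3, 29.1, 182.2]
tcp_rot: [0.022, 0.704, -0.024, 0.71]
ft_force: [-1.2, -1.7, 6.5]
opening: 0.302
t 35.3 tcp [435.3  29.1 182.2] j [-0.113  0.07   2.165 -0.003  0.897 -1.618] F [-1.2 -1.7  6.5] op 0.302
[[0.009, 0.064, 0.998], [-0.004, 0.998, -0.064], [-1.0, -0.003, 0.009]]
[  0.1470201  -36.10970695   4.28982007]
```

```bash
python3 -m inch '[[-1,[-4,0,0],0],[-1,[-9,0,0],0],[-1,[-12,-4,2],-0.06],[-1,[-12,-10,4.3],-0.06],[-1,[-12,-16,4.3],-0.06],[-1,[-12,-22,4.3],-0.06],[-1,[-12,-28,4.3],-0.06],[-1,[-12,-33,4.3],-0.06],[-1,[-12,-36.1,4.3],-0.06],[-1,[-12,-36.1,4.3],-0.06]]'
python3 - <<'E'
from m import *
s=S(); p=snap("wrist","w16.png")
E
```

```text
time_s: 36.55
tcp_pos: [453.4, -335.5, 303.7]
tcp_rot: [0.001, 0.704, -0.004, 0.71]
ft_force: [-0.4, 0.2, -3.0]
opening: 0.301
t 36.55 tcp [ 453.4 -335.5  303.7] j [-0.778  0.167  1.786  0.004  1.179 -2.343] F [-0.4  0.2 -3. ] op 0.301
[[0.009, 0.007, 1.0], [-0.004, 1.0, -0.007], [-1.0, -0.004, 0.009]]
```

View pics/w16.png

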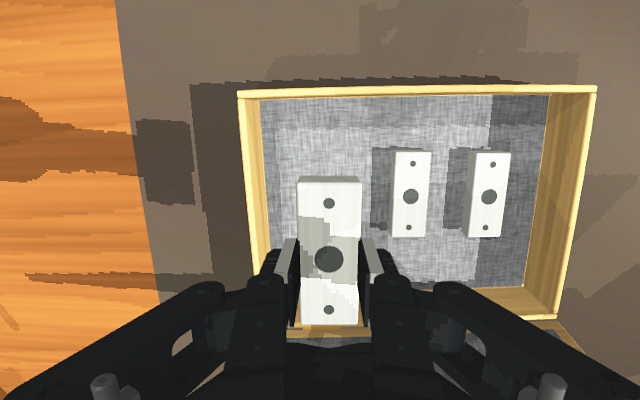

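```bash
python3 -m inch '[[-1,[3,0,0],0],[-1,[7,0,0],0],[-1,[10,0,0],0],[-1,[11.3,0,0],0],[-1,[11.5,0,0],0],[-1,[11.5,0,0],0],[-0.1,[11.5,0,0],0],[-0.1,[11.5,0,0],0],[-0.1,[11.5,0,0],0],[-0.1,[11.5,0,0],0]]'
python3 -m inch '[[-0.1,[-2,0,0],0],[-0.1,[-7,0,0],0],[-0.1,[-12,0,0],0],[-0.1,[-16,3,0],0],[-0.1,[-20,6,0],0],[-1,[-20,6,0],0],[-1,[-20,6,0],0],[-1,[-20,6,0],0],[-1,[-20,6,0],0],[-1,[-20,6,0],0]]'
python3 - <<'E'
from m import *
s=S(); p=snap("wrist","w17.png")
for b in blocks(p,21): print(np.round(b[0],2),np.round(b[1],0),np.round(b[2:],1))
p=snap("top","t4.png")
for b in blocks(p): print(np.round(b[0],2),np.round(b[1],0),np.round(b[2:],1))
for r in env.find_in(p,"lid_tab"): print(r)
p=snap("side","s4.png")
for b in blocks(p): print(np.round(b[0],2),np.round(b[1],0),np.round(b[2:],1))
E
```

```text
time_s: 37.85
tcp_pos: [454.6, -334.6, 188.7]
tcp_rot: [0.001, 0.704, -0.003, 0.71]
ft_force: [-0.1, -0.3, -0.1]
opening: 0.449
time_s: 39.1
tcp_pos: [453.0, -274.2, 387.6]
tcp_rot: [0.002, 0.704, -0.003, 0.71]
ft_force: [-0.6, 0.2, -0.3]
opening: 0.004
t 39.1 tcp [ 453.  -274.2  387.6] j [-6.940e-01  2.000e-03  1.797e+00  3.000e-03  1.336e+00 -2.259e+00] F [-0.6  0.2 -0.3] op 0.004
[[0.008, 0.007, 1.0], [-0.002, 1.0, -0.007], [-1.0, -0.002, 0.008]]
0.98 [388. 176.] [ 454.7 -210.4   70.2   29.4    1.5]
0.83 [272. 176.] [ 453.8 -335.3   69.6   30.7   -0.6]
0.68 [379. 288.] [ 577.8 -174.5  112.8   31.6   80.3]
0.57 [331. 176.] [ 453.8 -272.3   70.5   27.5   -0.8]
0.83 [398. 253.] [ 454.1 -206.1   63.7   26.1   -2. ]
0.74 [430. 206.] [ 586.9 -322.6  331.    57.9  -88.9]
0.72 [416. 251.] [ 456.6 -267.1   69.6   31.9   -2.5]
{'point': [434.4, 206.5], 'score': 0.91}
{'point': [418.4, 229.6], 'score': 0.54}
0.93 [300. 290.] [ 455.8 -209.8   71.8   38.2    1.8]
0.74 [303. 315.] [ 4.541e+02 -2.728e+02  7.340e+01  3.850e+01  1.000e-01]
0.58 [316. 336.] [ 455.  -336.7   70.9   36.    -1.5]
```

View pics/w17.png

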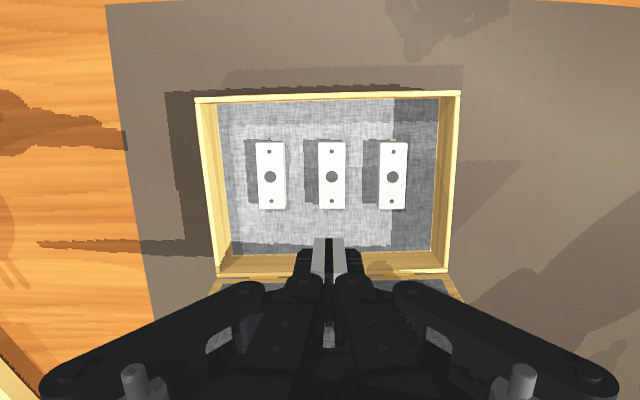

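View pics/s4.png

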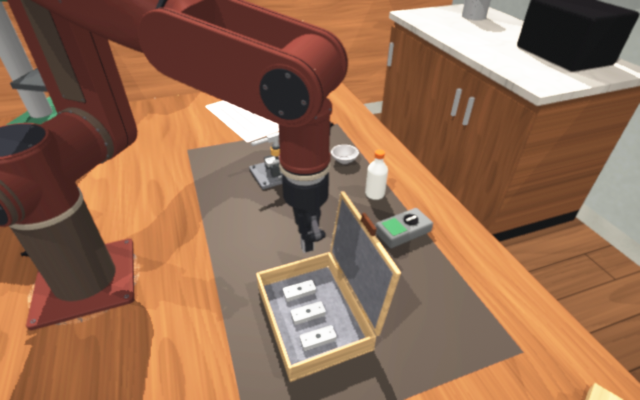

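All three blocks lie flat, side by side, at pixels (271,176), (331,176) and (392,176). I'll now carry the closed fingers over the lid to its far side, and look for any hidden block there.

```bash
python3 -m inch '[[-1,[-4,0,0],0],[-1,[-8,0,0],0],[-1,[-9,0,3],0],[-1,[-9,0,9],0],[-1,[-9,0,15],0],[-1,[-9,0,20],0],[-1,[-9,0,20],0],[-1,[-9,0,20],0],[-1,[-9,0,20],0],[-1,[-9,0,20],0]]'
python3 - <<'E'
from m import *
s=S(); p=snap("wrist","w18.png")
for r in env.find_in(p,"lid_tab"): print(r)
for b in blocks(p,21): print(np.round(b[0],2),np.round(b[1],0),np.round(b[2:],1))
E
```

```text
time_s: 40.7
tcp_pos: [651.4, -275.0, 481.7]
tcp_rot: [0.001, 0.703, -0.004, 0.711]
ft_force: [0.3, -0.0, -0.1]
opening: -0.007
t 40.7 tcp [ 651.4 -275.   481.7] j [-5.110e-01  3.810e-01  1.187e+00  1.000e-03  1.562e+00 -2.075e+00] F [ 0.3 -0.  -0.1] op -0.007
[[0.01, 0.007, 1.0], [-0.004, 1.0, -0.007], [-1.0, -0.004, 0.01]]
{'point': [334.6, 92.9], 'score': 0.71}
0.75 [281.  15.] [ 476.2 -335.1   31.1   29.9   -1.2]
0.69 [332.  10.] [ 477.1 -272.2   31.    27.5   -0.5]
0.62 [383.  14.] [ 4.773e+02 -2.100e+02  3.110e+01  2.870e+01  2.000e-01]
```

View pics/w18.png

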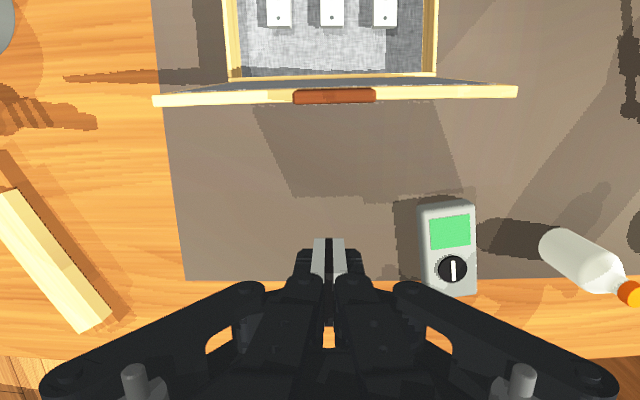

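Nothing lies behind the lid. The tab is at (334,96) and the meter at (447,245). Next I'll work out the closing path.

Run:
```python
from m import *
p=snap("wrist"); print(at(p,(334,96),247), at(p,(334,101),247))
# rim far wall inner/outer
H=np.array([554,50.5]); r=150
for th in [1.7,1.57,1.4,1.2,1.0,.8,.6,.4,.2,0.1,0]:
    c,s=np.cos(th),np.sin(th); P=H+r*np.array([-c,s])+8*np.array([s,c]); print(th,"tcp x,z",np.round(P+[11,173],0))
```

```text
[ 579.17568761 -272.32838329  247.        ] [ 582.03029855 -272.33911537  247.        ]
1.7 tcp x,z [592. 371.]
1.57 tcp x,z [573. 374.]
1.4 tcp x,z [547. 373.]
1.2 tcp x,z [518. 366.]
1.0 tcp x,z [491. 354.]
0.8 tcp x,z [466. 337.]
0.6 tcp x,z [446. 315.]
0.4 tcp x,z [430. 289.]
0.2 tcp x,z [420. 261.]
0.1 tcp x,z [417. 246.]
0 tcp x,z [415. 232.]
```

```bash
python3 -m inch '[[-1,[4,0,0],0],[-1,[8,0,0],0],[-1,[11,0,0],0],[-1,[11,0,0],0],[-1,[11,0,-2],0],[-1,[11,0,-4],0],[-1,[11,0,-5],0],[-1,[11,0,-6],0],[-1,[11,0,-7],0],[-1,[11,0,-8],0]]'
python3 - <<'E'
from m import *
s=S(); snap("side","s5.png")
E
```

```text
time_s: 42.15
tcp_pos: [572.8, -274.8, 370.7]
tcp_rot: [0.001, 0.703, -0.004, 0.711]
ft_force: [3.4, 0.8, 1.4]
opening: -0.001
t 42.15 tcp [ 572.8 -274.8  370.7] j [-5.720e-01  2.650e-01  1.539e+00  2.000e-03  1.327e+00 -2.137e+00] F [3.4 0.8 1.4] op -0.001
[[0.011, 0.006, 1.0], [-0.004, 1.0, -0.006], [-1.0, -0.004, 0.011]]
```

View pics/s5.png

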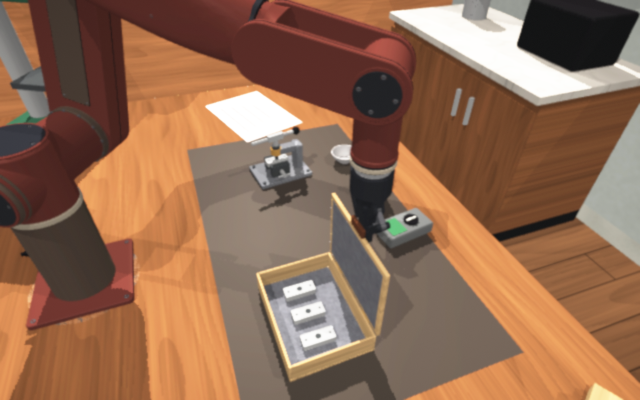

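```bash
python3 -m inch '[[-1,[-0.2,0,-1.3],0],[-1,[-0.2,0,-2.6],0],[-1,[0.1,0,-4.1],0],[-1,[0.5,0,-5.5],0],[-1,[1.1,0,-6.9],0],[-1,[1.7,0,-8.2],0],[-1,[2.5,0,-9.5],0],[-1,[3.4,0,-10.7],0],[-1,[3.4,0,-10.7],0],[-1,[3.4,0,-10.7],0]]'
python3 - <<'E'
from m import *
s=S(); snap("side","s6.png")
E
```

```text
time_s: 43.45
tcp_pos: [465.1, -274.2, 335.1]
tcp_rot: [0.001, 0.704, -0.003, 0.71]
ft_force: [0.1, -0.6, -0.3]
opening: -0.002
t 43.45 tcp [ 465.1 -274.2  335.1] j [-0.68   0.075  1.823  0.003  1.234 -2.245] F [ 0.1 -0.6 -0.3] op -0.002
[[0.009, 0.007, 1.0], [-0.003, 1.0, -0.007], [-1.0, -0.003, 0.009]]
```

View pics/s6.png

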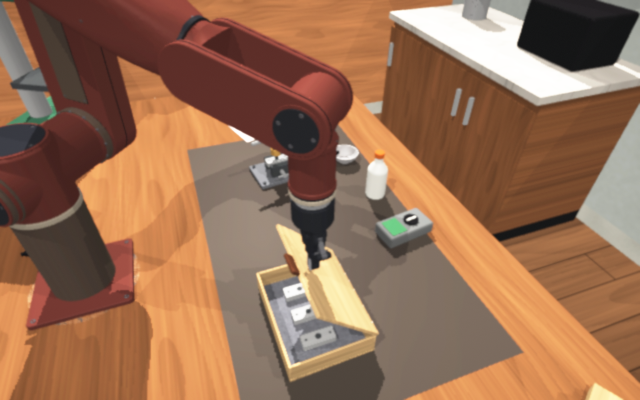

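The lid is at roughly 0.8 rad and the fingertips are resting on its outer face.

```bash
python3 -m inch '[[-1,[0.9,0,-1],0],[-1,[2,0,-1.9],0],[-1,[3.3,0,-2.7],0],[-1,[4.6,0,-3.5],0],[-1,[6,0,-4.1],0],[-1,[7.4,0,-4.5],0],[-1,[8.3,0,-4.7],0],[-1,[9,0,-4.9],0],[-1,[9.6,0,-5],0],[-1,[10,0,-5],0]]'
python3 - <<'E'
from m import *
s=S(); snap("side","s7.png")
E
```

```text
time_s: 44.75
tcp_pos: [416.2, -274.2, 234.6]
tcp_rot: [0.001, 0.704, -0.003, 0.71]
ft_force: [0.0, 1.4, 0.7]
opening: -0.0
t 44.75 tcp [ 416.2 -274.2  234.6] j [-0.742  0.114  1.993  0.004  1.026 -2.309] F [0.  1.4 0.7] op -0.0
[[0.009, 0.006, 1.0], [-0.003, 1.0, -0.006], [-1.0, -0.003, 0.009]]
```

View pics/s7.png

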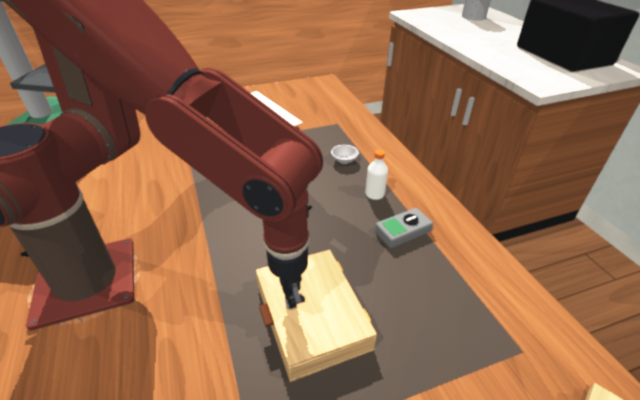

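Nearly shut. I'll press down in millimetres.

```bash
python3 -m inch '[[-1,[0.1,0,0],0],[-1,[0.2,0,0],0],[-1,[0.3,0,0],0],[-1,[0.4,0,0],0],[-1,[0.5,0,0],0],[-1,[0.5,0,0],0],[-1,[0.5,0,0],0],[-1,[0.5,0,0],0],[-1,[0.5,0,0],0],[-1,[0.5,0,0],0]]'
python3 -c "
from h import *
S()"
```

```text
time_s: 46.05
tcp_pos: [416.4, -274.3, 231.7]
tcp_rot: [0.001, 0.704, -0.003, 0.71]
ft_force: [-9.0, 6.4, 21.7]
opening: -0.0
t 46.05 tcp [ 416.4 -274.3  231.7] j [-0.742  0.119  1.994  0.003  1.02  -2.309] F [-9.   6.4 21.7] op -0.0
[[0.008, 0.006, 1.0], [-0.003, 1.0, -0.006], [-1.0, -0.003, 0.008]]
```

```bash
python3 -m inch '[[-1,[-0.5,0,0],0],[-1,[-2,0,0],0],[-1,[-6,0,0],0],[-1,[-11,0,0],0],[-1,[-16,0,-2],0],[-1,[-16,4,-4],0],[-1,[-16,9,-4],0],[-1,[-16,9,-4],0],[-1,[-16,9,-4],0],[-1,[-16,9,-4],0]]'
python3 - <<'E'
from m import *
s=S(); p=snap("side"); 
im=p["color"][130:390,230:450]; cv2.imwrite("pics/s8.png",cv2.resize(im[:,:,::-1],None,fx=2.3,fy=2.3,interpolation=cv2.INTER_CUBIC))
snap("top","t8.png"); snap("wrist","w19.png")
E
```

```text
time_s: 47.3
tcp_pos: [375.8, -184.4, 391.3]
tcp_rot: [0.001, 0.704, -0.004, 0.71]
ft_force: [-0.2, -0.4, -0.5]
opening: -0.003
t 47.3 tcp [ 375.8 -184.4  391.3] j [-6.460e-01 -2.930e-01  2.050e+00  2.000e-03  1.375e+00 -2.210e+00] F [-0.2 -0.4 -0.5] op -0.003
[[0.008, 0.007, 1.0], [-0.004, 1.0, -0.007], [-1.0, -0.004, 0.008]]
```

View pics/s8.png

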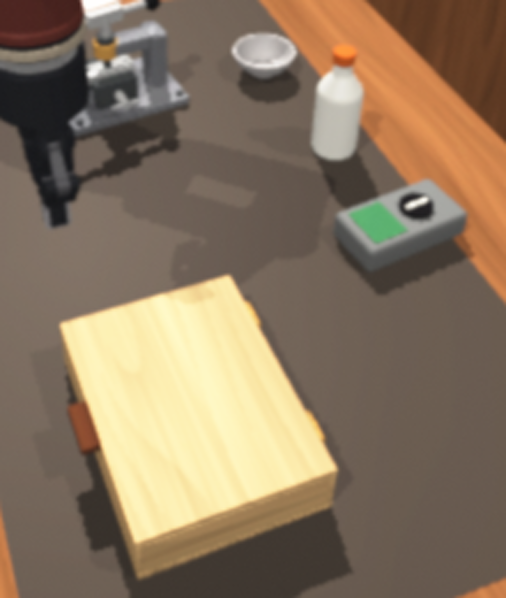

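View pics/t8.png

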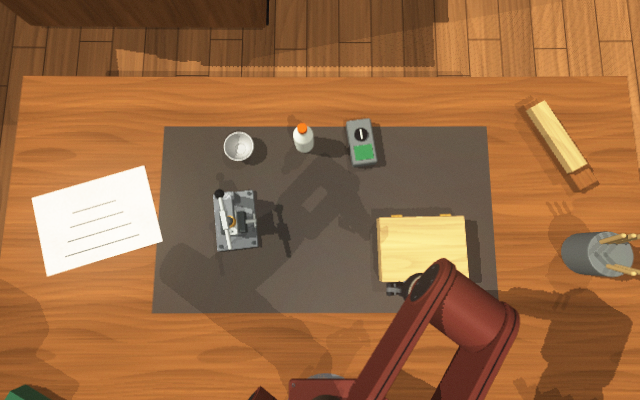

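View pics/w19.png

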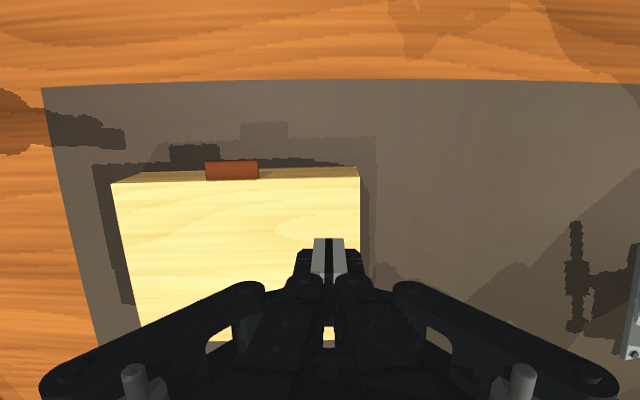

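The lid lies flush, no block is left on the bench, and the tap handle stands at (219,194)–(228,249), one full turn on. The bystanders have not moved.

```bash
python3 -c "
from rig import env
print(env.hand_in())"
```

```text
the job is handed in; nothing more can be done
None
```

The job is finished and handed in at about 47 s of the 210 s allowed. No verdict was reported.

- **Tap:** I turned it to about 3.2, back to 1.6, forward to 4.7, back to 3.2 and forward to 6.2 rad, pausing at each end. I regripped once, on the way from 1.6 to 4.7. The last angle read 6.21 rad from the wrist picture, which agreed with the wrist joint. In that picture the handle measured 158 mm long instead of 151, so my end marks there were slightly off.
- **Blocks:** Three were on the bench, and I found no fourth, even after checking behind the lid. All three lie flat in the case about 62 mm apart, as seen in the wrist and side pictures. The top camera's network found only two of them, with the arm partly in view.
- **Lid:** I pushed it down slowly with closed fingertips until it stopped firmly at about 22 N. The side, top and wrist pictures then showed it flush.
- **Bystanders:** The meter, bottle and bowl show where they were at the start, and the gripper was clear of everything at hand-in.

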